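Load a label roll stand, then find the thread hand of the next stand's cap and hold it off

TASK

Slide the new label roll that lies by itself on the desk over the spindle of the bare roll stand, right down onto its foot, and let it go. Then unscrew the cap of the stand that carries only an empty cardboard core: stands with left-hand and right-hand threads are mixed here and look alike, so try the cap lightly both ways to find which way it loosens, and do not force the thread. Lift the cap off straight above its stand and finish while still holding it there, about 10 cm above the top of the spindle, so that I can draw off the core; leave the core, the stand with the full roll and its cap, and everything else as they are.

Things in the scene. Friction and masses are not known exactly. Their poses are not given: they have to be found in the camera images.
- new_roll: new roll of white labels, lying flat on the desk by itself with its hole upright: 60 mm across, 40 mm tall, hole 26 mm through its cardboard core, 120 g; origin at the centre of its underside, z up the hole.
- stand_bare: The roll stand with nothing on it: fixed grey round foot 112 mm across, top 10 mm up; upright steel spindle 22 mm across to 54 mm, then a threaded stud, 21 mm over the thread, to 72 mm. Origin under the foot's centre, z up. The new roll slides over both with 2 mm clearance all round and rests with its underside 10 mm above the origin.
- stand_p: A capped stand with the same foot, spindle, stud and origin as stand_bare, fixed. Under cap_p it carries the empty core or the full roll. The two capped stands have opposite thread hands, one right (loosens counter-clockwise from above), one left (loosens clockwise); which is which is not known and cannot be seen.
- stand_q: The other capped stand, same foot, spindle, stud and origin, fixed. Under cap_q it carries whichever of the empty core and the full roll stand_p does not.
- cap_p: Cap of stand_p: round black fluted screw knob, 45 mm across, 34 mm tall, 60 g, hollow below; origin at the centre of its underside, z up. Screwed home, its underside is 52 mm and its top 86 mm above the stand's origin (2 mm over the core or roll), and the stud reaches 20 mm up inside it. Grips round its side from any direction; 10 to 25 N of grip is ample.
- cap_q: Cap of stand_q, the same knob. Either cap, turned the tightening way, stops hard within 15 degrees (moment rises or fingers slip round it); turned the loosening way it turns easily, rises about 5 mm a quarter turn, and lifts straight off after about 90 degrees (turning further is harmless). Before that a pull will not bring it off.
- core: empty brown cardboard core, a tube 31 mm across and 40 mm tall with a 26 mm hole, standing loosely on the spindle of stand_p or stand_q under its cap (it marks the stand to uncap); origin at the centre of its underside, which lies 10 mm above the stand's origin.
- full_roll: full roll of white labels, 60 mm across and 40 mm tall, on the spindle of the other capped stand, to be left alone; origin at the centre of its underside.
- tape_measure: bystander: pocket tape measure, 36 x 84 x 62 mm, loose on the desk; origin under its centre.
- module_a: bystander: grey rail module, 88 x 36 x 58 mm, loose on the desk behind the stands; origin under its centre.
- hex_key: bystander: hex key lying flat, 33 x 86 x 5 mm; origin under its centre.
- usb_adapter: bystander: small blue adapter, 26 x 64 x 14 mm, loose on the desk behind the stands; origin under its centre.
- power_adapter: bystander: black mains adapter, 42 x 109 x 30 mm, loose on the desk at the right; origin under its centre.
Not all that is in view belongs to the job. What is shaped like the cap_q but orange or pink is not meant.

How it is judged:
By the outcome, as a careful person would: the job done as asked, in the order asked, and still so for the second after the job is handed in, while the arm keeps its last pose, push and grip.
It also fails if it takes over 64 s, if anything falls off the work surface, if the arm or the gripper's body presses on something with over 40 N, if the wrist force passes 120 N, or if a joint passes its speed limit or range.

ROBOT

A 6-joint arm with a two-finger parallel gripper is mounted at the origin on a cart in front of the work surface, level with it; the furniture and walls round the work are solid. World frame = base frame: x ahead of the robot, y to its left, z up, the work surface at z = 0. Lengths are in m, angles in degrees, forces in N, time in s.
With the tool pointing down it reaches from about 0.35 to 0.875 m from the base axis. Payload 4.2 kg.
Tool frame: the origin (TCP) lies on the front face of the gripper's body, between the roots of the fingers; the fingertips stand 70 mm ahead of it and the grasp point (between the pads) lies 51 mm ahead of it; z points along the fingers, y is the line along which they close (so a half turn about z gives the same grasp; the last joint's range is limited). The gripper opens to 87 mm and grips with 3 to 60 N. Pads are 19 mm wide; open, the fingers measure 117 mm over their backs; the gripper's body (75 mm by 190 mm) begins 51 mm behind the grasp point.
Start: joints at [-48.266, 22.042, 0.453, 0, -68.411, -14.817], TCP at [0.283, -0.557, 0.292] pointing down, gripper open.
Joint ranges: [-179.83, 179.83], [-69.29, 118.12], [-61.27, 80.66], [-181.25, 117.63], [-171.15, -9.14], [-177.46, 177.46]. Speed limits (degrees/s): [159.86, 159.86, 180, 180, 180, 180].

INTERFACE

Orientations are given as a 3x3 rotation matrix whose columns are the frame's x, y, z axes.
In Python, from station import r gives the robot as it stands.
- The arm moves only by the shell command python3 -m pendant 'ROWS' [OPENING]. ROWS is JSON, a list of rows, each a list of 2 entries, a list of its own where there are three numbers: the shift along the tool's x, y, z in mm, then the turn, a rotation vector about the tool's x, y, z in rad. A call has 1 to 10 rows; each row is the pose to reach, as a shift and turn from the pose commanded when the call began, along the tool's axes at that moment; what a row does not reach only later rows make up. A row lasts 1/10 s, in which the tool goes at most 50 mm and 8.59 degrees, less where a joint would pass 70% of its speed; a pose out of reach is approached as far as the arm can. A call with a gripper value outside its range is refused whole. OPENING is the opening, from 0 (shut) to 1 (fully open), set as the call begins (- or left out, the last holds). The fingers move at their own pace and stop on an object; the grip force is fixed at half the most. Time passes only in rows, so rows that repeat a pose let the fingers close. It gives the time, the measured TCP pose, the force, the opening and the grip force at its end, in the units of the state.
- r.sense(): the state, without advancing time (a new reading comes with each control period).
- r.capture(name): name is "scene" or "top" or "wrist"; returns a dict with "frame" (384x512x3 uint8, red, green, blue), "vertical_fov" (degrees; the focal length in pixels is half the picture's height over the tangent of half this angle, whatever the lens; pixels are square), "cx", "cy" (the principal point, pixels), "distortion" ([k1, k2, p1, p2, k3] as OpenCV has them; the pictures are not rectified), "rvec" (rotation vector, rad) and "tvec" (3), from world to camera coordinates, as OpenCV has them. Camera axes: x right, y down, z forward; pixel columns grow to the right and rows downward; lengths in m; the calibration is good to about 2 mm. A picture is of the moment at which its call begins. There is no depth.
- r.finish_job(): hands the job in; it is judged then, once.
The state is a dict: "time_s": time; "joints": joint angles; "joint_velocities": joint speeds; "effort": joint torques, N m; "tcp_pos": TCP position; "ee_rot": TCP orientation; "wrist_force": force on the tool from outside, world axes, zero at the start; "moment": the same for the moment, N m; "gripper_width": opening from 0.0 (shut) to 1.0 (fully open); "gripper_force": force on a finger pad.
Only numpy, scipy, OpenCV 4.12 (cv2) and the standard library are available. Lean on these libraries where they do the work, as an engineer would, in place of code of your own. Each camera call takes 0.05 s, during which the arm holds its last target. There are 200 camera calls.

## Working session

There is one attempt and no reset: what is moved stays moved. The work goes in short steps, Python scripts to look and compute and a shell command to move; the robot and the scene stay as the last step left them, time stands still between calls to the robot, and variables do not carry over. Pictures are saved under pics/ and viewed, at most 13 in all, crops included, and the job is handed in when it is done.

```bash
ls; mkdir -p pics; cat > h.py <<'E'
import numpy as np, cv2, pickle
from station import r
def cap(n,tag):
    c=r.capture(n); pickle.dump(c,open(f'pics/{tag}.pkl','wb')); cv2.imwrite(f'pics/{tag}.png',c['frame'][:,:,::-1]); return c
def load(tag): return pickle.load(open(f'pics/{tag}.pkl','rb'))
def K(c):
    f=c['frame'].shape[0]/2/np.tan(np.radians(c['vertical_fov'])/2)
    return np.array([[f,0,c['cx']],[0,f,c['cy']],[0,0,1.]])
def ray(c,uv):
    p=cv2.undistortPoints(np.array(uv,float).reshape(-1,1,2),K(c),np.array(c['distortion'],float)).reshape(-1,2)
    R=cv2.Rodrigues(np.array(c['rvec'],float))[0]; t=np.array(c['tvec'],float).ravel()
    d=np.c_[p,np.ones(len(p))]@R; return -R.T@t,d
def plane(c,uv,z):
    o,d=ray(c,uv); return o+d*((z-o[2])/d[:,2])[:,None]
def proj(c,P): return cv2.projectPoints(np.array(P,float).reshape(-1,3),np.array(c['rvec'],float),np.array(c['tvec'],float),K(c),np.array(c['distortion'],float))[0].reshape(-1,2)
E
python3 - <<'E'
from h import *
s=r.sense(); print(s)
a=cap('scene','s0');b=cap('top','t0');
for c in(a,b): print(c['vertical_fov'],ray(c,[[256,192]]))
E
```

```text
pics
{'time_s': 0.0, 'joints': array([-4.82658119e+01,  2.20901875e+01,  3.77718811e-01, -3.00409933e-02,
       -6.84108526e+01, -1.48165120e+01]), 'joint_velocities': array([ 0.02756354, -0.03825941, -0.07128352, -0.03811671,  0.0042007 ,
        0.04297264]), 'effort': array([ 4.45041433e-04, -3.90664208e+01,  1.87411970e+01,  4.22015145e+00,
        1.10574957e-02, -2.17911652e-04]), 'tcp_pos': array([ 0.28275389, -0.55685839,  0.29114868]), 'ee_rot': array([[-8.91745424e-01, -4.52536139e-01, -1.06892758e-03],
       [-4.52537394e-01,  8.91743337e-01,  1.93068365e-03],
       [ 7.95049265e-05,  2.20540801e-03, -9.99997565e-01]]), 'wrist_force': array([-0.34590076, -0.17922782, -0.81086291]), 'moment': array([ 0.00473365, -0.0293951 ,  0.01163792]), 'gripper_force': 0.0, 'gripper_width': 1.00446628753058}
44.49230975603983 (array([-0.20106683,  0.54369788,  1.05485905]), array([[ 0.56083429, -0.41209254, -0.71815139]]))
53.04062627825335 (array([ 0.36518739, -0.02580614,  1.23441242]), array([[ 0.19374172, -0.01484369, -0.98115928]]))
```

View pics/t0.png

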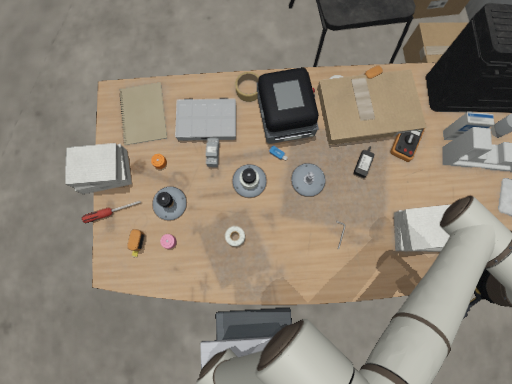

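View pics/s0.png

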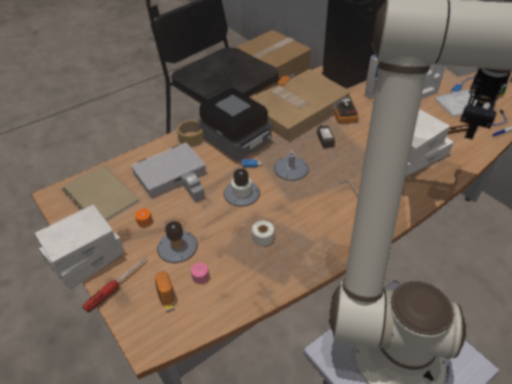

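The top view shows the loose new roll at (235,236), the bare stand at (308,180), the full-roll stand at (250,180) with a white ring round its cap, and the core stand at (170,203). The scene view agrees: (263,232), (291,168), (240,190) and (177,245).

```bash
cat > m.py <<'E'
from h import *
def blob(c,m,seed,rad,show=None):
    H,W=m.shape; yy,xx=np.mgrid[:H,:W]
    m=(m&((xx-seed[0])**2+(yy-seed[1])**2<rad**2)).astype(np.uint8)
    m=cv2.morphologyEx(m,cv2.MORPH_CLOSE,np.ones((3,3)))
    cs=cv2.findContours(m,cv2.RETR_EXTERNAL,cv2.CHAIN_APPROX_NONE)[0]
    k=max(cs,key=cv2.contourArea)
    return k.reshape(-1,2).astype(float)
def circ(c,k,z):
    P=plane(c,cv2.convexHull(k.astype(np.float32)).reshape(-1,2),z)[:,:2].astype(np.float32)
    A=np.c_[2*P,np.ones(len(P))]; s=np.linalg.lstsq(A,(P**2).sum(1),rcond=None)[0]
    return s[:2],2e3*np.sqrt(s[2]+s[0]**2+s[1]**2)
E
python3 - <<'E'
from m import *
for tag,seeds in (('t0',dict(roll=(235,236),bare=(308,180),full=(250,180),core=(170,203))),('s0',dict(roll=(263,232),bare=(291,168),full=(240,190),core=(177,245)))):
    c=load(tag); f=c['frame'].astype(int); hsv=cv2.cvtColor(c['frame'],cv2.COLOR_RGB2HSV).astype(int)
    grey=(f[:,:,0]-f[:,:,2]<22)   # not wood
    dark=f.max(2)<60
    for n,s in seeds.items():
        if n=='roll':
            k=blob(c,(hsv[:,:,1]<60)&(hsv[:,:,2]>150),s,16); print(tag,n,circ(c,k,.04),circ(c,k,.02))
        else:
            k=blob(c,grey,s,24); print(tag,n,'foot',circ(c,k,.01),k.min(0),k.max(0))
            if n!='bare':
                k=blob(c,dark,(s[0],s[1]-5),14); print(tag,n,'cap',circ(c,k,.086),circ(c,k,.07),k.min(0),k.max(0))
for tag,p in(('t0',[(235,220),(308,180),(250,180),(170,203)]),):
    c=load(tag); big=cv2.resize(c['frame'][150:260,140:340],None,fx=4,fy=4,interpolation=cv2.INTER_CUBIC)
    s=load('s0');b2=cv2.resize(s['frame'][140:270,140:340],None,fx=4,fy=4,interpolation=cv2.INTER_CUBIC)
    cv2.imwrite('pics/z.png',cv2.resize(np.vstack([big,b2]),None,fx=.62,fy=.62)[:,:,::-1])
E
```

```text
t0 roll (array([0.46763323, 0.0368319 ]), np.float64(80.62148472991794)) (array([0.46934862, 0.03788074]), np.float64(81.97155605465973))
t0 bare foot (array([ 0.63877343, -0.21667731]), np.float64(112.36250655788018)) [291. 163.] [325. 196.]
t0 full foot (array([ 0.64701674, -0.0238956 ]), np.float64(110.78089145781827)) [232. 164.] [266. 197.]
t0 full cap (array([ 0.64393559, -0.02337282]), np.float64(43.25448068938319)) (array([ 0.64781896, -0.02333891]), np.float64(43.8570065324058)) [243. 169.] [255. 183.]
t0 core foot (array([0.5890795 , 0.23947314]), np.float64(110.73687433291876)) [153. 186.] [186. 219.]
t0 core cap (array([0.58715668, 0.235496  ]), np.float64(46.26983149464957)) (array([0.59024894, 0.23913641]), np.float64(46.91435408046772)) [157. 192.] [172. 207.]
s0 roll (array([0.46792338, 0.03173485]), np.float64(62.214319168374246)) (array([0.48110731, 0.02164554]), np.float64(63.4404084330497))
s0 bare foot (array([ 0.64044361, -0.2184469 ]), np.float64(123.7852228468555)) [274. 151.] [308. 180.]
s0 full foot (array([ 0.66509801, -0.03665395]), np.float64(144.65925569135132)) [224. 167.] [259. 205.]
s0 full cap (array([ 0.63057298, -0.01345095]), np.float64(51.70596625099127)) (array([ 0.64430702, -0.02265206]), np.float64(52.559886214330575)) [235. 172.] [246. 184.]
s0 core foot (array([0.59907251, 0.24081214]), np.float64(130.89704290029425)) [158. 222.] [196. 262.]
s0 core cap (array([0.56668122, 0.25012095]), np.float64(42.8098228141859)) (array([0.57936036, 0.24527268]), np.float64(43.517186271216396)) [167. 227.] [181. 240.]
```

View pics/z.png

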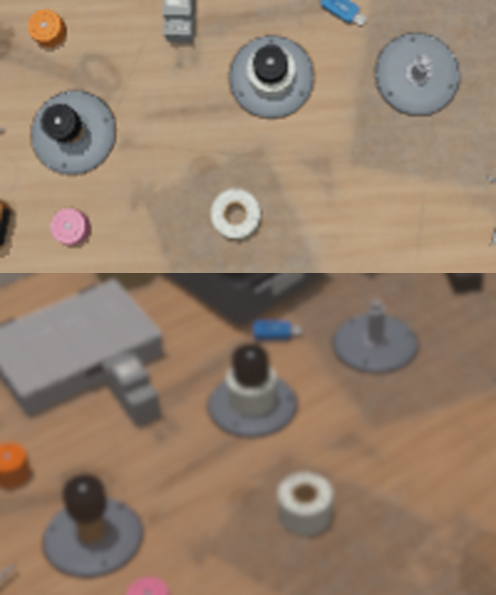

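The zoom confirms it: brown core under the left cap (stand at about 0.590, 0.239), white roll under the middle cap, bare stand at about (0.639, -0.217), and new roll at about (0.468, 0.035). I'm moving above the new roll.

```bash
python3 -m pendant '[[[-25,25,5],[0,0,0]],[[-55,57,10],[0,0,0]],[[-90,92,15],[0,0,0]],[[-125,128,20],[0,0,0]],[[-160,164,25],[0,0,0]],[[-195,200,30],[0,0,0]],[[-230,236,35],[0,0,0]],[[-265,272,40],[0,0,0]],[[-300,308,40],[0,0,0]],[[-335,344,40],[0,0,0]]]' 1 && python3 -m pendant '[[[-33,33,0],[0,0,0]],[[-65,67,0],[0,0,0]],[[-90,92,0],[0,0,0]],[[-98,100,0],[0,0,0]],[[-98,100,0],[0,0,0]],[[-98,100,0],[0,0,0]]]' && python3 - <<'E'
from h import *
c=cap('wrist','w1'); s=r.sense(); print(s['tcp_pos'],s['joints'],s['wrist_force'])
print(ray(c,[[256,192]]), proj(c,[[.468,.035,.04],[.639,-.217,.01]]))
E
```

```text
time_s: 1.1
tcp_pos: [0.425, -0.0995, 0.2521]
ee_rot: [[-0.892, -0.453, -0.0], [-0.453, 0.892, 0.0], [0.0, 0.0, -1.0]]
wrist_force: [1.5, -0.6, 0.2]
gripper_width: 1.0
gripper_force: 0.0
time_s: 1.7
tcp_pos: [0.4666, 0.0314, 0.2519]
ee_rot: [[-0.892, -0.452, -0.001], [-0.452, 0.892, -0.0], [0.001, 0.0, -1.0]]
wrist_force: [-0.1, 0.6, -0.9]
gripper_width: 0.995
gripper_force: 0.0
[0.46659046 0.0309958  0.25196297] [ 2.37794289e+01  8.78566850e+00 -2.42791196e+01 -7.87461922e-03
 -5.70040054e+01 -8.69302812e+01] [-0.72177016 -0.79822445 -0.39776831]
(array([ 0.39912386, -0.00236679,  0.3456628 ]), array([[ 0.23945782,  0.11871379, -0.96364583]])) [[258.4607309  186.78448543]
 [ 34.23891197 209.29785302]]
```

View pics/w1.png

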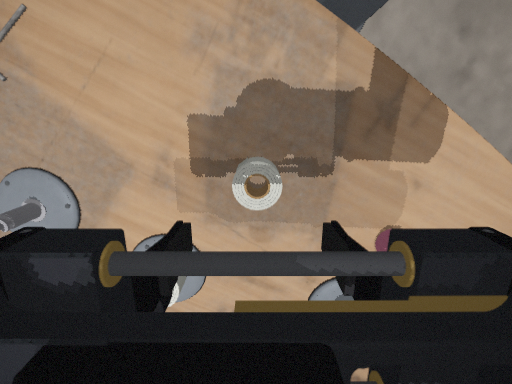

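The wrist view shows the roll at (257,184), with the bare stand at the left edge at about (37,205). I'm refining the roll from this view.

```bash
python3 - <<'E'
from m import *
c=load('w1'); f=c['frame']; hsv=cv2.cvtColor(f,cv2.COLOR_RGB2HSV).astype(int); fi=f.astype(int)
print(f[184,225:292:3].tolist()); print(f[150:218:4,257].tolist())
k=blob(c,fi[:,:,0]-fi[:,:,2]<32,(257,184),34); print(k.min(0),k.max(0),circ(c,k,.04),circ(c,k,.02))
# hole = brown inside
m=(fi[:,:,0]-fi[:,:,2]>=32); k=blob(c,m,(257,185),16); print(k.min(0),k.max(0),circ(c,k,.04))
b=blob(c,fi[:,:,0]-fi[:,:,2]<22,(37,205),46); print(b.min(0),b.max(0),circ(c,b,.01))
E
```

```text
[[147, 126, 107], [153, 131, 110], [153, 132, 117], [136, 136, 130], [193, 195, 188], [195, 196, 188], [191, 192, 185], [126, 100, 69], [90, 74, 58], [88, 74, 63], [106, 92, 78], [106, 90, 75], [109, 91, 76], [93, 79, 68], [99, 78, 52], [204, 200, 188], [182, 183, 176], [179, 180, 175], [181, 182, 176], [155, 140, 124], [143, 122, 106], [147, 130, 114], [148, 125, 106]]
[[109, 92, 78], [114, 96, 80], [121, 121, 116], [165, 166, 159], [138, 139, 132], [124, 124, 120], [114, 95, 71], [146, 123, 103], [143, 120, 101], [91, 77, 65], [93, 73, 50], [94, 74, 51], [179, 155, 121], [201, 202, 195], [207, 208, 202], [166, 154, 142], [144, 123, 101]]
[225. 151.] [288. 210.] (array([0.46174518, 0.0295852 ]), np.float64(73.05797520033009)) (array([0.46584257, 0.03167581]), np.float64(77.83826171776785))
[244. 174.] [269. 198.] (array([0.46823284, 0.03277428]), np.float64(30.594009779523102))
[  0. 168.] [ 80. 250.] (array([ 0.64128394, -0.2168693 ]), np.float64(121.38922706528946))
```

```bash
python3 -m pendant '[[[-2,1,40],[0,0,0]],[[-2,1,85],[0,0,0]],[[-2,1,125],[0,0,0]],[[-2,1,152],[0,0,0]],[[-2,1,168],[0,0,0]],[[-2,1,175],[0,0,0]],[[-2,1,175],[0,0,0]],[[-2,1,175],[0,0,0]]]' && python3 -m pendant '[[[0,0,0],[0,0,0]],[[0,0,0],[0,0,0]],[[0,0,0],[0,0,0]],[[0,0,0],[0,0,0]],[[0,0,0],[0,0,0]],[[0,0,0],[0,0,0]],[[0,0,0],[0,0,0]],[[0,0,0],[0,0,0]],[[0,0,0],[0,0,0]],[[0,0,0],[0,0,0]]]' 0
```

```text
time_s: 2.55
tcp_pos: [0.4691, 0.0335, 0.0781]
ee_rot: [[-0.892, -0.452, 0.002], [-0.452, 0.892, 0.0], [-0.002, -0.0, -1.0]]
wrist_force: [0.4, -0.4, -1.1]
gripper_width: 1.003
gripper_force: 0.0
time_s: 3.55
tcp_pos: [0.4687, 0.034, 0.0776]
ee_rot: [[-0.892, -0.453, 0.0], [-0.453, 0.892, 0.0], [-0.0, -0.0, -1.0]]
wrist_force: [-0.8, 0.6, 5.1]
gripper_width: 0.689
gripper_force: 30.0
```

Roll held (60 mm). I'll carry it to 70 mm past the spindle, so both roll and spindle show in the wrist camera.

```bash
python3 -m pendant '[[[0,0,-20],[0,0,0]],[[0,0,-60],[0,0,0]],[[0,-20,-100],[0,0,0]],[[-15,-55,-110],[0,0,0]],[[-30,-95,-110],[0,0,0]],[[-50,-135,-110],[0,0,0]],[[-70,-175,-110],[0,0,0]],[[-90,-215,-110],[0,0,0]],[[-105,-255,-110],[0,0,0]],[[-109,-285,-110],[0,0,0]]]' && python3 -m pendant '[[[0,-14,0],[0,0,0]],[[0,-16,0],[0,0,0]],[[0,-16,0],[0,0,0]],[[0,-16,0],[0,0,0]],[[0,-16,0],[0,0,0]]]' && python3 - <<'E'
from m import *
c=cap('wrist','w2'); s=r.sense(); print(s['tcp_pos'],s['ee_rot'],s['gripper_width'])
print(proj(c,[[.639,-.217,.01],[.639,-.217,.072],[s['tcp_pos'][0],s['tcp_pos'][1],s['tcp_pos'][2]-.037]]))
cap('top','t2');cap('scene','s2')
E
```

```text
time_s: 4.55
tcp_pos: [0.6963, -0.1723, 0.1851]
ee_rot: [[-0.892, -0.452, -0.001], [-0.452, 0.892, 0.0], [0.001, 0.001, -1.0]]
wrist_force: [0.3, 0.4, -2.0]
gripper_width: 0.69
gripper_force: 30.0
time_s: 5.05
tcp_pos: [0.7016, -0.1838, 0.1879]
ee_rot: [[-0.891, -0.454, 0.0], [-0.454, 0.891, 0.0], [-0.0, 0.0, -1.0]]
wrist_force: [-0.8, 0.4, -2.1]
gripper_width: 0.695
gripper_force: 30.0
[ 0.70171744 -0.18401602  0.18791416] [[-8.91073216e-01 -4.53859327e-01  4.84490211e-04]
 [-4.53859305e-01  8.91073345e-01  1.60270843e-04]
 [-5.04456730e-04 -7.70773350e-05 -9.99999870e-01]] 0.6907335414794187
[[255.02023587 123.02718893]
 [254.56097302 124.51048319]
 [255.61868793 260.27178219]]
```

View pics/w2.png

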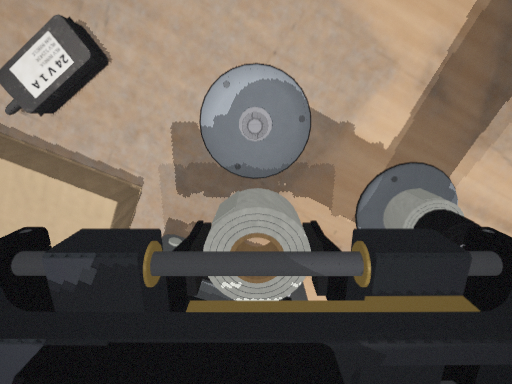

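The foot is centred near (255.5,121) with the spindle top at (255,126). The held roll's top ring is at about (257,255). Next I measure the two relative to each other.

```bash
python3 - <<'E'
from m import *
c=load('w2'); f=c['frame'].astype(int); g=cv2.cvtColor(c['frame'],cv2.COLOR_RGB2GRAY)
rb=f[:,:,0]-f[:,:,2]
k=blob(c,rb<10,(255,121),70); print('foot',k.min(0),k.max(0),circ(c,k,.01))
for z,n in((.07,'spindle'),):
    h=cv2.HoughCircles(cv2.resize(g[90:160,220:290],None,fx=6,fy=6,interpolation=cv2.INTER_CUBIC),cv2.HOUGH_GRADIENT,1,10,param1=80,param2=20,minRadius=25,maxRadius=130)
    for a in h[0][:5]:
        u=[a[0]/6+220-.42,a[1]/6+90-.42]; print(u,a[2]/6,[plane(c,[u],z).round(4).tolist() for z in(.054,.072)])
# roll: white outline at mid rows, and hole
b=[]
for v in range(226,250,4):
    w=np.where((rb[v,190:330]<16)&(g[v,190:330]>105))[0]+190; print(v,w.min(),w.max(),end=' ')
m=(rb>=30); k=blob(c,m,(257,242),40); print('hole',k.min(0),k.max(0))
z=.1879-.0776+.04
print('exp roll',proj(c,[[.7017+dx,-.184+dy,z] for dx,dy in((0,0),(-.0134,-.0068),(.0117-.0,-.0059),)]),z)
T=[.7017,-.184];x=np.array([-.891,-.454]);y=np.array([-.454,.891])
for P in (T+.03*y,T-.03*y,T+.013*y,T-.013*y,T+.013*x,T+.03*x): print(proj(c,[[*P,z]]))
cv2.imwrite('pics/z2.png',cv2.resize(c['frame'][90:310,180:330],None,fx=2.7,fy=2.7,interpolation=cv2.INTER_CUBIC)[:,:,::-1])
E
```

```text
foot [200.  64.] [310. 178.] (array([ 0.63973655, -0.21670656]), np.float64(109.69892309886194))Traceback (most recent call last):
  File "<stdin>", line 7, in <module>
TypeError: 'NoneType' object is not subscriptable
```

```bash
python3 - <<'E'
from m import *
c=load('w2'); f=c['frame'].astype(int); g=cv2.cvtColor(c['frame'],cv2.COLOR_RGB2GRAY)
rb=f[:,:,0]-f[:,:,2]
for v in range(206,250,4):
    w=np.where((rb[v,190:330]<16)&(g[v,190:330]>95))[0]+190; print(v,w.min(),w.max(),end='; ')
m=(rb>=30); k=blob(c,m,(257,242),40); print('hole',k.min(0),k.max(0))
z=.1879-.0776+.04
T=np.array([.7017,-.184]);x=np.array([-.891,-.454]);y=np.array([-.454,.891])
for P in (T,T+.03*y,T-.03*y,T+.013*y,T-.013*y,T+.013*x,T+.03*x): print(proj(c,[[*P,z]]).round(1))
print(plane(c,[[255,121],[255,126]],.072),plane(c,[[255,126]],.054))
cv2.imwrite('pics/z2.png',cv2.resize(c['frame'][90:310,180:330],None,fx=2.7,fy=2.7,interpolation=cv2.INTER_CUBIC)[:,:,::-1])
E
```

```text
206 219 292; 210 217 294; 214 216 296; 218 214 298; 222 212 299; 226 211 302; 230 210 303; 234 208 305; 238 207 307; 242 205 308; 246 204 309; hole [230. 233.] [282. 250.]
[[255.7 259.7]]
[[309.7 259.6]]
[[201.7 259.7]]
[[279.1 259.7]]
[[232.3 259.7]]
[[255.6 238.3]]
[[255.5 208.6]]
[[ 0.63653074 -0.21787183  0.072     ]
 [ 0.63983573 -0.21620044  0.072     ]] [[ 0.64033652 -0.21606314  0.054     ]]
```

View pics/z2.png

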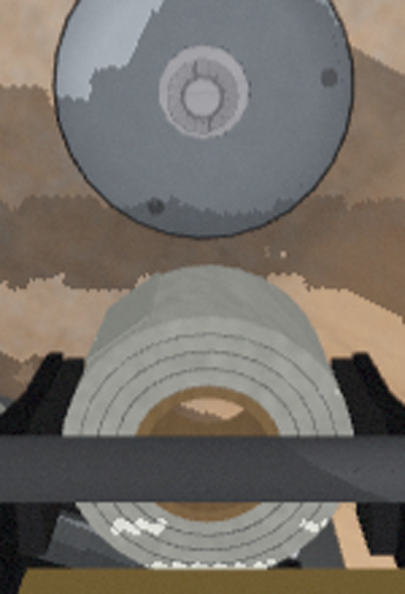

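Relative shift from seen roll to seen spindle: tool x +69, y −1.7 mm. I'll move, descend to just past the stud tip, and check the force.

```bash
python3 -m pendant '[[[25,-1,0],[0,0,0]],[[50,-2,0],[0,0,0]],[[65,-2,0],[0,0,0]],[[69,-2,0],[0,0,0]],[[69,-2,10],[0,0,0]],[[69,-2,25],[0,0,0]],[[69,-2,33],[0,0,0]],[[69,-2,33],[0,0,0]],[[69,-2,33],[0,0,0]]]' && python3 -m pendant '[[[0,0,6],[0,0,0]],[[0,0,12],[0,0,0]],[[0,0,16],[0,0,0]],[[0,0,16],[0,0,0]]]' && python3 - <<'E'
from m import *
c=cap('wrist','w3'); print(r.sense()['tcp_pos'],r.sense()['wrist_force'],r.sense()['moment'])
cv2.imwrite('pics/z3.png',cv2.resize(c['frame'][180:310,180:330],None,fx=3,fy=3,interpolation=cv2.INTER_CUBIC)[:,:,::-1])
E
```

```text
time_s: 6.1
tcp_pos: [0.6417, -0.218, 0.1534]
ee_rot: [[-0.891, -0.453, -0.001], [-0.453, 0.891, -0.0], [0.001, 0.0, -1.0]]
wrist_force: [0.9, 0.9, -1.6]
gripper_width: 0.689
gripper_force: 30.0
time_s: 6.5
tcp_pos: [0.6409, -0.2181, 0.1373]
ee_rot: [[-0.892, -0.453, -0.002], [-0.453, 0.892, 0.0], [0.001, 0.001, -1.0]]
wrist_force: [0.2, 0.3, -0.8]
gripper_width: 0.692
gripper_force: 30.0
[ 0.64118446 -0.21818972  0.13777501] [ 0.3132579   0.39635395 -0.62108604] [ 0.00508484 -0.0491388   0.05444655]
```

View pics/z3.png

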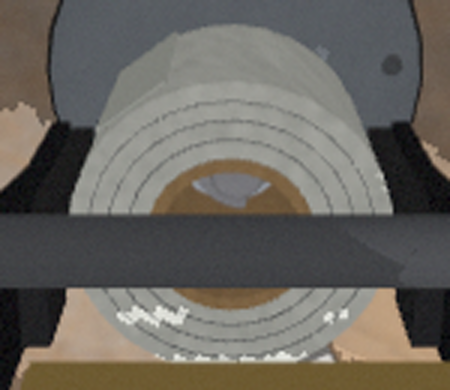

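The stud is inside the hole, centred at about crop x 231, with no contact force. Descending.

```bash
python3 -m pendant '[[[0,0,8],[0,0,0]],[[0,0,16],[0,0,0]],[[0,0,24],[0,0,0]],[[0,0,32],[0,0,0]],[[0,0,38],[0,0,0]],[[0,0,42],[0,0,0]],[[0,0,45],[0,0,0]],[[0,0,45],[0,0,0]]]'
```

```text
time_s: 7.35
tcp_pos: [0.6413, -0.2182, 0.0928]
ee_rot: [[-0.892, -0.453, -0.001], [-0.453, 0.892, 0.0], [0.001, 0.0, -1.0]]
wrist_force: [0.5, 0.5, -0.9]
gripper_width: 0.692
gripper_force: 30.0
```

```bash
python3 -m pendant '[[[0,0,2],[0,0,0]],[[0,0,4],[0,0,0]],[[0,0,5],[0,0,0]],[[0,0,5],[0,0,0]],[[0,0,5],[0,0,0]]]'
```

```text
time_s: 7.85
tcp_pos: [0.6414, -0.2182, 0.0883]
ee_rot: [[-0.892, -0.453, 0.0], [-0.453, 0.892, -0.0], [-0.0, -0.0, -1.0]]
wrist_force: [-0.3, -0.1, -1.3]
gripper_width: 0.691
gripper_force: 30.0
```

```bash
python3 -m pendant '[[[0,0,1],[0,0,0]],[[0,0,1],[0,0,0]],[[0,0,1],[0,0,0]]]' && python3 -m pendant '[[[0,0,0],[0,0,0]],[[0,0,0],[0,0,0]],[[0,0,0],[0,0,0]],[[0,0,0],[0,0,0]],[[0,0,0],[0,0,0]]]' 1 && python3 -m pendant '[[[0,0,-10],[0,0,0]],[[0,0,-30],[0,0,0]],[[0,0,-60],[0,0,0]],[[0,0,-95],[0,0,0]],[[0,0,-130],[0,0,0]],[[0,0,-150],[0,0,0]],[[0,0,-150],[0,0,0]],[[0,0,-150],[0,0,0]]]' && python3 - <<'E'
from h import *
s=r.sense(); R=s['ee_rot']; t=np.array([.589,.239,.30]); print(s['joints'],R.T@(t-s['tcp_pos'])*1e3); cap('wrist','w4')
E
```

```text
time_s: 8.15
tcp_pos: [0.6416, -0.2182, 0.0877]
ee_rot: [[-0.892, -0.453, 0.001], [-0.453, 0.892, -0.0], [-0.001, -0.0, -1.0]]
wrist_force: [0.1, 0.8, 1.5]
gripper_width: 0.692
gripper_force: 30.0
time_s: 8.65
tcp_pos: [0.6414, -0.2182, 0.0872]
ee_rot: [[-0.892, -0.453, -0.0], [-0.453, 0.892, -0.0], [0.0, 0.0, -1.0]]
wrist_force: [0.4, -0.2, 0.1]
gripper_width: 0.983
gripper_force: 0.0
time_s: 9.45
tcp_pos: [0.6412, -0.218, 0.2378]
ee_rot: [[-0.892, -0.452, 0.001], [-0.452, 0.892, 0.0], [-0.001, -0.0, -1.0]]
wrist_force: [0.6, -0.1, -0.5]
gripper_width: 1.004
gripper_force: 0.0
[-5.14444779e+00  2.92442717e+01  4.15231150e+00 -3.32510371e-02
 -6.48584029e+01 -5.79380903e+01] [-160.35153483  431.18225693  -62.06279217]
```

View pics/w4.png

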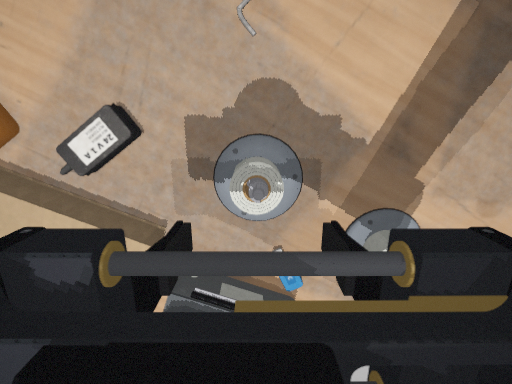

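The new roll sits on the stand's foot, seen at (258,187). Next I move to the core stand, turning the tool so joint 6 is near mid-range.

```bash
python3 -m pendant '[[[-8,20,-20],[0,0,-0.1]],[[-22,60,-40],[0,0,-0.24]],[[-38,102,-60],[0,0,-0.38]],[[-54,145,-62],[0,0,-0.52]],[[-70,188,-62],[0,0,-0.66]],[[-86,231,-62],[0,0,-0.8]],[[-102,274,-62],[0,0,-0.94]],[[-118,317,-62],[0,0,-1.08]],[[-134,360,-62],[0,0,-1.22]],[[-150,402,-62],[0,0,-1.36]]]' && python3 - <<'E'
from h import *
s=r.sense(); R=s['ee_rot']; t=np.array([.589,.239,.30]); print(s['joints'],R.T@(t-s['tcp_pos'])*1e3)
E
```

```text
time_s: 10.5
tcp_pos: [0.5921, 0.2098, 0.2975]
ee_rot: [[0.262, -0.965, -0.003], [-0.965, -0.262, -0.002], [0.001, 0.003, -1.0]]
wrist_force: [0.7, -0.4, 0.0]
gripper_width: 0.998
gripper_force: 0.0
[ 3.42400124e+01  2.22464043e+01  1.53176383e+00 -1.69181235e-02
 -6.94825707e+01 -1.90563353e+01] [-28.99930655  -4.6011254   -2.59039526]
```

```bash
python3 -m pendant '[[[-10,-2,10],[0,0,-0.1]],[[-22,-4,25],[0,0,-0.2]],[[-29,-5,40],[0,0,-0.3]],[[-29,-5,50],[0,0,-0.3]],[[-29,-5,50],[0,0,-0.3]],[[-29,-5,50],[0,0,-0.3]]]' && python3 - <<'E'
from m import *
c=cap('wrist','w5'); s=r.sense(); print(s['tcp_pos'],s['ee_rot'],s['joints'])
f=c['frame'].astype(int); p=proj(c,[[.5895,.239,.086],[.5895,.239,.01]]); print(p)
E
```

```text
time_s: 11.1
tcp_pos: [0.5907, 0.2369, 0.2489]
ee_rot: [[0.529, -0.849, -0.001], [-0.849, -0.529, -0.001], [0.0, 0.001, -1.0]]
wrist_force: [0.6, 0.4, -0.4]
gripper_width: 0.999
gripper_force: 0.0
[0.59098739 0.23701821 0.24967061] [[ 5.28976436e-01 -8.48636261e-01  6.52632471e-04]
 [-8.48636418e-01 -5.28976584e-01 -6.46690681e-05]
 [ 4.00107811e-04 -5.19639270e-04 -9.99999785e-01]] [ 3.63977129e+01  2.49072635e+01 -1.34868880e+00  2.80734759e-02
 -6.37161507e+01 -4.47380659e+00]
[[256.18533733 197.62843241]
 [256.12209926 180.56452833]]
```

View pics/w5.png

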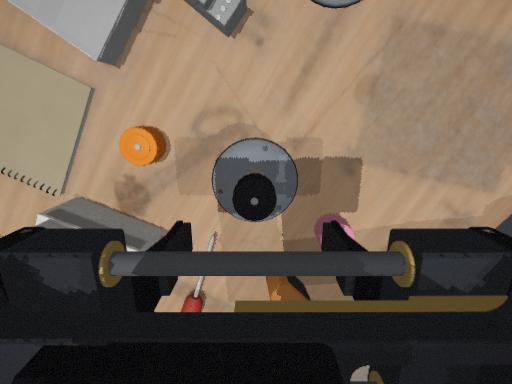

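The cap's centre dot is at (254,201), and the foot is centred near (255,180).

```bash
python3 - <<'E'
from m import *
c=load('w5'); f=c['frame'].astype(int); s=r.sense()
P=plane(c,[[254,201]],.086)[0]; k=blob(c,(f[:,:,0]-f[:,:,2]<12),(255,180),48); C,d=circ(c,k,.01); print(P,C,d,k.min(0),k.max(0))
for q in(P[:2],C): print(s['ee_rot'].T@(np.r_[q,.123]-s['tcp_pos'])*1e3)
E
```

```text
[0.58950034 0.24321135 0.086     ] [0.59075983 0.24104457] 109.7872171354523 [212. 138.] [297. 221.]
[ -6.09302782  -1.94823429 126.66921059]
[ -3.58798158  -1.87090696 126.6701727 ]
```

```bash
python3 -m pendant '[[[-4,-2,30],[0,0,0]],[[-4,-2,70],[0,0,0]],[[-4,-2,100],[0,0,0]],[[-4,-2,118],[0,0,0]],[[-4,-2,125],[0,0,0]],[[-4,-2,127],[0,0,0]],[[-4,-2,127],[0,0,0]],[[-4,-2,127],[0,0,0]]]' && python3 - <<'E'
from m import *
c=cap('wrist','w6'); s=r.sense(); print(s['tcp_pos'],s['wrist_force'],s['moment'])
T=s['tcp_pos']; print(proj(c,[[T[0],T[1],.086],[*(T[:2]+.0225*s['ee_rot'][:2,0]),.086]]))
cv2.imwrite('pics/z6.png',cv2.resize(c['frame'][120:320,130:380],None,fx=3,fy=3,interpolation=cv2.INTER_CUBIC)[:,:,::-1])
E
```

```text
time_s: 11.95
tcp_pos: [0.5909, 0.2423, 0.1239]
ee_rot: [[0.53, -0.848, 0.003], [-0.848, -0.53, 0.002], [0.0, -0.003, -1.0]]
wrist_force: [0.4, -0.3, 0.1]
gripper_width: 0.998
gripper_force: 0.0
[0.59082855 0.24229732 0.12382275] [ 0.13517505  0.03259944 -0.08778139] [-0.03878137  0.13627739  0.02512079]
[[256.96273734 258.53831739]
 [256.91789509 220.81850394]]
```

View pics/z6.png

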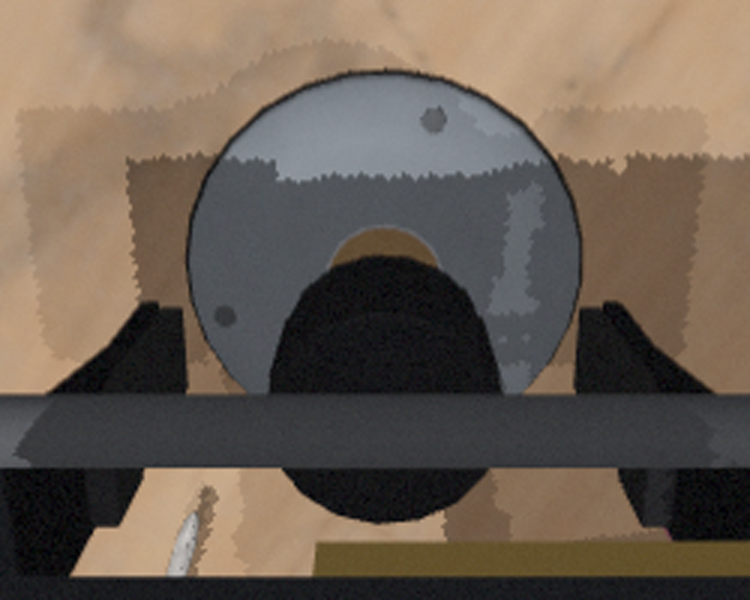

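The cap sits between the fingers, centred at about crop (386,417), with the brown core below it. Closing and reading the baseline moment.

```bash
python3 -m pendant '[[[0,0,0],[0,0,0]],[[0,0,0],[0,0,0]],[[0,0,0],[0,0,0]],[[0,0,0],[0,0,0]],[[0,0,0],[0,0,0]],[[0,0,0],[0,0,0]],[[0,0,0],[0,0,0]],[[0,0,0],[0,0,0]],[[0,0,0],[0,0,0]],[[0,0,0],[0,0,0]]]' 0 && python3 -c "
from h import *
s=r.sense();print(s['joints'],s['moment'],s['wrist_force'],s['tcp_pos'],s['gripper_width']*87)"
```

```text
time_s: 13.0
tcp_pos: [0.5901, 0.2419, 0.1222]
ee_rot: [[0.53, -0.848, -0.0], [-0.848, -0.53, -0.0], [0.0, 0.0, -1.0]]
wrist_force: [0.2, 0.3, -0.6]
gripper_width: 0.51
gripper_force: 30.0
[ 3.68018691e+01  3.22518077e+01 -9.22753260e+00  2.19375904e-05
 -4.85262335e+01 -4.77359785e+00] [-0.04635075  0.10278427  0.01340519] [ 0.1559004   0.28425252 -0.5661674 ] [0.59012066 0.24192417 0.12220098] 44.39042252534541
```

```bash
M="from h import *
s=r.sense();print('MOMENT',s['moment'].round(3),s['wrist_force'].round(2),s['joints'][5])"
python3 -m pendant '[[[0,0,0],[0,0,-0.03]],[[0,0,0],[0,0,-0.06]],[[0,0,0],[0,0,-0.08]],[[0,0,0],[0,0,-0.08]]]' >/dev/null; python3 -c "$M"
python3 -m pendant '[[[0,0,0],[0,0,0.04]],[[0,0,0],[0,0,0.08]],[[0,0,0],[0,0,0.08]]]'>/dev/null; python3 -c "$M"
python3 -m pendant '[[[0,0,0],[0,0,0.03]],[[0,0,0],[0,0,0.06]],[[0,0,0],[0,0,0.08]],[[0,0,0],[0,0,0.08]]]'>/dev/null; python3 -c "$M"
```

```text
MOMENT [-0.089  0.11  -0.031] [ 0.58 -0.29 -1.12] -0.1754050188772193
MOMENT [-0.026  0.088  0.027] [-0.05 -0.85 -1.06] -4.781117581372449
MOMENT [-0.009  0.107 -0.007] [ 0.39 -0.25  0.17] -9.371892062612403
```

No clear difference at ±4.6°, so I'll go a little further clockwise and then counter-clockwise.

```bash
M="from h import *
s=r.sense();print('MOMENT',s['moment'].round(3),s['wrist_force'].round(2),s['joints'][5],s['tcp_pos'][2])"
python3 -m pendant '[[[0,0,0],[0,0,0.03]],[[0,0,0],[0,0,0.06]],[[0,0,0],[0,0,0.07]],[[0,0,0],[0,0,0.07]]]' >/dev/null; python3 -c "$M"
python3 -m pendant '[[[0,0,0],[0,0,0.02]],[[0,0,0],[0,0,0.04]],[[0,0,0],[0,0,0.05]],[[0,0,0],[0,0,0.05]]]' >/dev/null; python3 -c "$M"
```

```text
MOMENT [ 0.044  0.114 -0.051] [-0.3   0.06  0.28] -13.378306657712143 0.12233079570912858
MOMENT [0.137 0.14  0.029] [0.16 0.55 0.09] -16.24757460529824 0.12239272433357248
```

```bash
M="from h import *
s=r.sense();print('MOMENT',s['moment'].round(3),s['wrist_force'].round(2),s['joints'][5],s['tcp_pos'][2])"
python3 -m pendant '[[[0,0,0],[0,0,-0.1]],[[0,0,0],[0,0,-0.2]],[[0,0,0],[0,0,-0.2]],[[0,0,0],[0,0,-0.2]]]' >/dev/null; python3 -c "$M"
python3 -m pendant '[[[0,0,0],[0,0,-0.04]],[[0,0,0],[0,0,-0.08]],[[0,0,0],[0,0,-0.08]]]' >/dev/null; python3 -c "$M"
python3 -m pendant '[[[0,0,0],[0,0,-0.04]],[[0,0,0],[0,0,-0.08]],[[0,0,0],[0,0,-0.08]]]' >/dev/null; python3 -c "$M"
python3 -m pendant '[[[0,0,0],[0,0,-0.04]],[[0,0,0],[0,0,-0.08]],[[0,0,0],[0,0,-0.08]]]' >/dev/null; python3 -c "$M"
```

```text
MOMENT [-0.082  0.108  0.053] [-0.51  0.33  0.31] -4.893733058764222 0.12219063428237933
MOMENT [-0.092  0.088 -0.045] [0.1  0.25 0.2 ] -0.2750579056645083 0.12220019298833784
MOMENT [-0.121  0.06  -0.116] [ 0.67 -0.97 -0.03] 4.280260815067461 0.12218734833054753
MOMENT [-0.141 -0.044 -0.326] [-0.47 -1.06  0.41] 8.82941172003402 0.12221860111644811
```

Counter-clockwise the moment climbs to −0.33 N·m at 13.6°, while clockwise stays free past 11.5°. So this is a left-hand thread that loosens clockwise (+tool z). I'll unscrew with a matching rise.

```bash
M="from h import *
s=r.sense();print('MOMENT',s['moment'].round(3),s['wrist_force'].round(2),s['joints'][5],s['tcp_pos'])"
python3 -m pendant '[[[0,0,0],[0,0,0.1]],[[0,0,0],[0,0,0.22]],[[0,0,-0.3],[0,0,0.34]],[[0,0,-0.7],[0,0,0.46]],[[0,0,-1.1],[0,0,0.58]],[[0,0,-1.5],[0,0,0.7]],[[0,0,-1.5],[0,0,0.7]]]' >/dev/null; python3 -c "$M"
```

```text
MOMENT [-0.003  0.064  0.051] [ 0.38 -0.6   0.34] -31.20305719363318 [0.59003363 0.24196265 0.12362508]
```

Free at 26° past home. Continuing.

```bash
M="from h import *
s=r.sense();print('MOMENT',s['moment'].round(3),s['wrist_force'].round(2),s['joints'][5],s['tcp_pos'],s['gripper_width'])"
python3 -m pendant '[[[0,0,-0.4],[0,0,0.12]],[[0,0,-0.8],[0,0,0.24]],[[0,0,-1.2],[0,0,0.36]],[[0,0,-1.6],[0,0,0.48]],[[0,0,-2],[0,0,0.6]],[[0,0,-2.3],[0,0,0.7]],[[0,0,-2.3],[0,0,0.7]]]' >/dev/null; python3 -c "$M"
python3 -m pendant '[[[0,0,-0.4],[0,0,0.12]],[[0,0,-0.8],[0,0,0.24]],[[0,0,-1.2],[0,0,0.36]],[[0,0,-1.6],[0,0,0.48]],[[0,0,-2],[0,0,0.6]],[[0,0,-2.3],[0,0,0.7]],[[0,0,-2.3],[0,0,0.7]]]' >/dev/null; python3 -c "$M"
```

```text
MOMENT [ 0.039  0.033 -0.008] [ 0.16  0.4  -1.06] -71.14405627802586 [0.59008293 0.24196157 0.12599239] 0.5137727553928833
MOMENT [-0.03  -0.03  -0.037] [ 0.1   0.63 -1.  ] -111.1679757863557 [0.59013091 0.24196517 0.12829382] 0.5102358195843808
```

```bash
M="from h import *
s=r.sense();print('MOMENT',s['moment'].round(3),s['wrist_force'].round(2),s['joints'][5],s['tcp_pos'],s['gripper_width'])"
python3 -m pendant '[[[0,0,-0.4],[0,0,0.12]],[[0,0,-0.8],[0,0,0.24]],[[0,0,-1],[0,0,0.35]],[[0,0,-2],[0,0,0.35]],[[0,0,-3],[0,0,0.35]],[[0,0,-3],[0,0,0.35]]]' >/dev/null; python3 -c "$M"
```

```text
MOMENT [-0.03  -0.013 -0.034] [ 0.04 -0.06 -0.45] -131.22506746621556 [0.59023042 0.24200033 0.13154885] 0.5146947067967977
```

No resistance. Lifting slowly at first, then on to about 10 cm.

```bash
python3 -m pendant '[[[0,0,-3],[0,0,0]],[[0,0,-7],[0,0,0]],[[0,0,-12],[0,0,0]],[[0,0,-18],[0,0,0]],[[0,0,-25],[0,0,0]],[[0,0,-25],[0,0,0]]]' && python3 -m pendant '[[[0,0,-12],[0,0,0]],[[0,0,-28],[0,0,0]],[[0,0,-46],[0,0,0]],[[0,0,-62],[0,0,0]],[[0,0,-74],[0,0,0]],[[0,0,-82],[0,0,0]],[[0,0,-86],[0,0,0]],[[0,0,-86],[0,0,0]],[[0,0,-86],[0,0,0]]]' && python3 - <<'E'
from m import *
a=cap('scene','s9'); b=cap('top','t9'); c=cap('wrist','w9'); s=r.sense(); print(s['tcp_pos'],s['gripper_width'],s['wrist_force'],s['moment'],s['joint_velocities'])
x=cv2.resize(a['frame'][110:280,120:340],None,fx=2.2,fy=2.2)
y=cv2.resize(c['frame'][80:330,130:380],None,fy=374/250,fx=1.2)
cv2.imwrite('pics/z9.png',np.hstack([x,y])[:,:,::-1])
E
```

```text
time_s: 19.5
tcp_pos: [0.5908, 0.2423, 0.158]
ee_rot: [[-0.997, 0.08, 0.003], [0.08, 0.997, 0.001], [-0.002, 0.002, -1.0]]
wrist_force: [-1.4, -0.2, -1.1]
gripper_width: 0.511
gripper_force: 30.0
time_s: 20.4
tcp_pos: [0.5898, 0.2418, 0.2416]
ee_rot: [[-0.997, 0.08, -0.001], [0.08, 0.997, -0.001], [0.001, -0.001, -1.0]]
wrist_force: [0.1, -0.2, -0.7]
gripper_width: 0.513
gripper_force: 30.0
[0.58992538 0.24176124 0.24149261] 0.5143607380122983 [-1.23445987 -0.24587961 -0.68291263] [-0.04118035 -0.01450963  0.06261297] [ 0.10686102 -0.11419054  0.20434303  0.08920501  0.03444953  0.05824971]
```

View pics/z9.png

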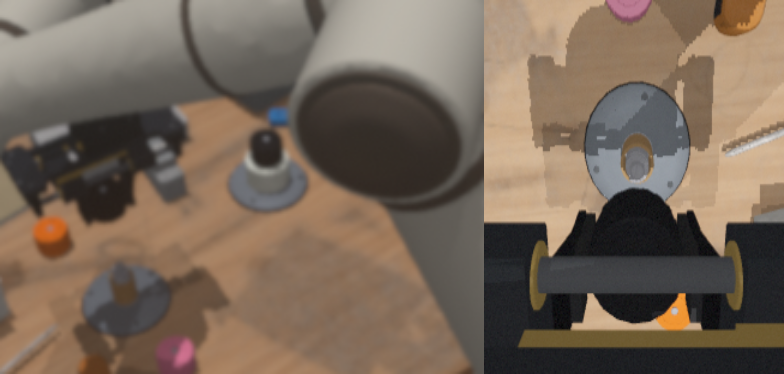

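The cap is held clear above the stand, the core is still on its spindle (crop (636,160)), and the full-roll stand is untouched. Handing in.

```bash
python3 -c "
from station import r
print(r.finish_job())"
```

```text
the job is handed in; nothing more can be done
None
```

The new roll is down on the bare stand's foot and released; the core stand's cap (left-hand thread, loosened clockwise) is off and held about 10 cm above its spindle, with the core still in place, and the job is handed in at about 20 s of the 64 s allowed.

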